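# Raise the mixing hood's window to the tape mark

## Task

Open the paint-mixing hood for work: with the fingertips beneath the lip of its counterweighted front window, push the window up until the lower edge of the lip is level with the band of black tape on the right-hand post, then let it stand there and draw clear. Do not pinch the lip, and leave the tin, the bottle and the cup standing where they are.

Things in the scene. Friction and masses are not known exactly. Their poses are not given: they have to be found in the camera images.
- hood: Bench-top paint-mixing hood, fixed: 540 mm wide, 290 deep, 600 high. Two 40 mm square posts at y = +250 and -250 mm carry the window. Origin on the bench (z = 0), midway between the posts, in the window's plane: x points into the hood, away from the robot, y to the left, z up. Post fronts at x = -20 mm. A sill 30 mm high lies under the window (x -15 to 12 mm). A scale and a tin stand inside.
- sash (a joint): The window's height in its tracks, m: 0 at its lowest, growing upwards, upper stop 0.22. At value q the underside of the lip is 0.085 + q above the bench. It is counterweighted: it stays where it is left, and moves up or down with a push of about 2 to 6 N.
- lip_edge (a point): Middle of the lower front edge of the window's lip: a level aluminium shelf along the window's bottom, 440 mm wide, 6.5 mm thick (10 at its rounded nose), underside flat, a 5 mm black rubber strip on top. This point is at the underside's height, 50 mm in front of the window's plane; the nose ends 5 mm farther out. Axes as the hood's. Free below to sill and bench; above, the pane rises 210 mm.
- tape_mid (a point): The mark: the middle of the front face of a band of black tape, 15 mm wide (from 7.5 mm below this point to 7.5 mm above), wrapped level round the right-hand post (the one at the hood's -y side). Axes as the hood's.
- tin_mid (a point): Centre of a steel paint tin, 100 mm across, 118 mm high, standing on the bench in front of the hood; not to be disturbed.
- toner_mid (a point): Centre of a grey toner bottle with a black cap, 64 mm across, 165 mm high, standing on the bench in front of the hood; not to be disturbed.
- cup_mid (a point): Centre of a white open mixing cup, 84 mm across at the rim, 105 mm high, standing on the bench in front of the hood; not to be disturbed.

How it is judged:
By the outcome, as a careful person would: the job done as asked, in the order asked, and still so for the second after the job is handed in, with the robot touching nothing.
It also fails if it takes over 45 s, if anything falls off the work surface, if the arm or the gripper's body presses on something with over 40 N, if the wrist force passes 120 N, or if a joint passes its speed limit or range.

## Robot

A 6-joint arm with a two-finger parallel gripper is mounted at the origin on the work surface. World frame = base frame: x ahead of the robot, y to its left, z up, the work surface at z = 0. Lengths are in mm, angles in rad, forces in N, time in s.
With the tool pointing down it reaches from about 350 to 875 mm from the base axis. Payload 4.2 kg.
Tool frame: the origin (TCP) lies at the very end of the fingers, on their centre line; the grasp point (between the pads) lies 19 mm behind it; z points along the fingers, y is the line along which they close (so a half turn about z gives the same grasp; the last joint's range is limited). The gripper opens to 85 mm and grips with 20 to 120 N. Pads are 22 mm wide; open, the fingers measure 114 mm over their backs; the gripper's body (76 mm by 85 mm) begins 54 mm behind the grasp point. The pads swing forward as they close: fully open they stand 13 mm farther back than shut.
Start: joints at [1.4, 0.385, 0.008, 0, -1.194, -0.259], TCP at [260.397, 568.148, 231.312] pointing down, gripper open.
Joint ranges: [-3.14, 3.14], [-1.21, 2.06], [-1.07, 1.41], [-3.16, 2.05], [-2.99, -0.16], [-3.1, 3.1]. Speed limits (rad/s): [2.79, 2.79, 3.14, 3.14, 3.14, 3.14].

## Interface

Orientations are given as a unit quaternion [x, y, z, w].
In Python, from bench import arm, optics gives the robot as it stands. The module is installed in compiled form; this text tells all that it offers.
- The arm moves only by the tool step_arm, never from a script. Its argument "motion" is a list of rows, each an object with "dr": the turn, a rotation vector about the tool's x, y, z in units of 8 degrees (1.0 is 8 degrees), a list of three; "slide": the shift along the tool's x, y, z in mm, a list of three; "jaw": the finger opening in mm, from 0 to 85.4. A call has exactly 8 rows; each row is the pose to reach, as a shift and turn from the pose commanded when the call began, along the tool's axes at that moment; what a row does not reach only later rows make up. A row lasts 1/8 s, in which the tool goes at most 62.5 mm and 10.7 degrees, less where a joint would pass 70% of its speed; a pose out of reach is approached as far as the arm can. A call with a gripper value outside its range is refused whole. The fingers move at their own pace and stop on an object; the grip force is fixed at half the most. Time passes only in rows, so rows that repeat a pose let the fingers close, or fill a call up. It gives the time, the measured TCP pose, the force, the opening and the grip force at its end, in the units of the state.
- arm.read_state(): the state, without advancing time (a new reading comes with each control period).
- optics.get_image(name): name is "scene" or "top" or "wrist"; returns the picture (384x512x3 uint8, blue, green, red); there is no depth.
- optics.camera_info(name): a dict with "camera_matrix" (3x3 intrinsics, pixels), "view" (4x4, takes a point from world to camera coordinates); the wrist camera has in their place "T_tool_cam" (4x4, takes a point from camera to tool coordinates, whose origin is the TCP and whose axes are the flange's). Camera axes: x right, y up, looking along -z (the intrinsics and any distortion apply to the point x, -y, -z); pixel columns grow to the right and rows downward; lengths in mm; the calibration is good to about 2 mm. The wrist camera is an equidistant fisheye: a pixel r from the principal point sees the ray r / f radians off the axis. A picture is of the moment at which its call begins: read the wrist's pose just before it. camera_info takes no time and is no camera call.
- arm.job_done(): hands the job in; it is judged then, once.
The state is a dict: "clock": time; "joints": joint angles; "joint_vel": joint speeds; "joint_efforts": joint torques, N m; "position": TCP position; "ee_rot": TCP orientation; "contact_force": force on the tool from outside, world axes, zero at the start; "wrist_torque": the same for the moment, N m; "gripper_width": finger opening in mm; "grasp_force": force on a finger pad.
Only numpy, scipy, OpenCV 4.12 (cv2) and the standard library are available. Lean on these libraries where they do the work, as an engineer would, in place of code of your own. Each camera call takes 0.05 s, during which the arm holds its last target. There are 200 camera calls.

## Working session

There is one attempt and no reset: what is moved stays moved. The work goes in short steps, Python scripts to look and compute and a tool call to move; the robot and the scene stay as the last step left them, time stands still between calls to the robot, and variables do not carry over. Pictures are saved under pics/ and viewed, at most 10 in all, crops included, and the job is handed in when it is done.

Besides the shell and the picture viewer there is one more tool, called as name(argument=value, ...), one argument or row to a line, values as JSON. step_arm: Moves the arm, as the interface text tells. Its arguments: {"type":"object","properties":{"motion":{"type":"array","items":{"type":"object","properties":{"dr":{"type":"array","items":{"type":"number"}},"slide":{"type":"array","items":{"type":"number"}},"jaw":{"type":"number"}}}}},"required":["motion"]}

```bash
mkdir -p pics; python3 - <<'E'
from bench import arm, optics
import cv2,numpy as np
for n in("scene","top"):
    im=optics.get_image(n);cv2.imwrite(f"pics/{n}0.png",im)
    i=optics.camera_info(n);print(n,i)
print(arm.read_state())
print(optics.camera_info("wrist"))
E
```

```text
scene {'camera_matrix': array([[437.1279203 ,   0.        , 255.66226937],
       [  0.        , 437.1279203 , 185.4644435 ],
       [  0.        ,   0.        ,   1.        ]]), 'view': array([[ 9.80901009e-01, -1.94359129e-01, -7.59865030e-03,
        -5.74854047e+02],
       [ 1.56706179e-01,  7.66523174e-01,  6.22804461e-01,
        -2.33543383e+02],
       [-1.15223191e-01, -6.12100280e-01,  7.82340631e-01,
        -1.09952787e+03],
       [ 0.00000000e+00,  0.00000000e+00,  0.00000000e+00,
         1.00000000e+00]])}
top {'camera_matrix': array([[449.24377681,   0.        , 250.2572525 ],
       [  0.        , 449.24377681, 193.25263207],
       [  0.        ,   0.        ,   1.        ]]), 'view': array([[ 2.75617898e-02, -9.99432562e-01,  1.93624028e-02,
        -8.99125248e+00],
       [ 9.95273258e-01,  2.92412028e-02,  9.26071991e-02,
        -6.05625690e+02],
       [-9.31208301e-02,  1.67184616e-02,  9.95514442e-01,
        -1.13618939e+03],
       [ 0.00000000e+00,  0.00000000e+00,  0.00000000e+00,
         1.00000000e+00]])}
{'clock': 0.1, 'joints': array([ 1.39954368e
[... 504 characters left out ...]
e': array([ 0.71461507, -0.01273066, -0.71883811]), 'wrist_torque': array([-0.02207656,  0.00562341, -0.03140231]), 'grasp_force': 0.0, 'gripper_width': 85.41643833777844}
{'camera_matrix': array([[297.31863964,   0.        , 257.02246563],
       [  0.        , 297.31863964, 195.03667363],
       [  0.        ,   0.        ,   1.        ]]), 'T_tool_cam': array([[ 1.06390354e-03,  9.45514242e-01,  3.25579003e-01,
         8.41112171e+01],
       [ 9.99997610e-01, -1.62773054e-03,  1.45937365e-03,
         9.09745898e-01],
       [ 1.90981345e-03,  3.25576672e-01, -9.45513714e-01,
        -1.42331741e+02],
       [ 0.00000000e+00,  0.00000000e+00,  0.00000000e+00,
         1.00000000e+00]])}
```

View pics/scene0.png

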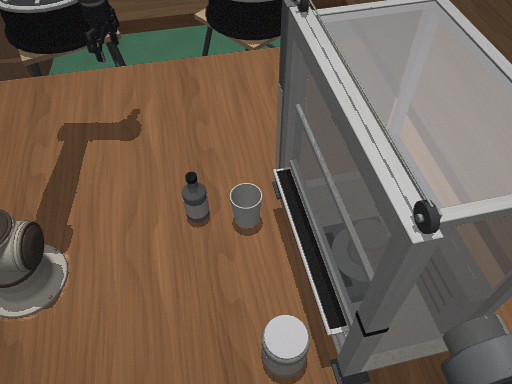

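View pics/top0.png

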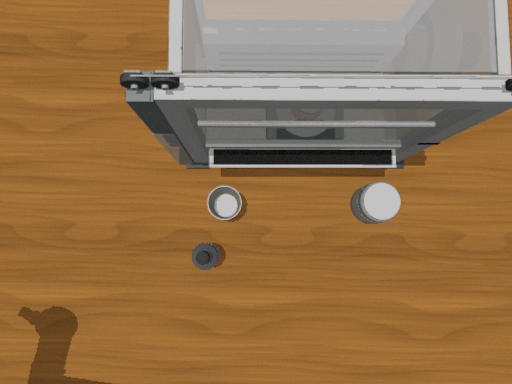

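The scene view shows the lip's nose from about (276,172) to (333,332), with tape on the right post near (372,330). In the top view the lip's front edge runs from (210,166) to (396,166), with the tape near (428,144). The cup is at (225,203), the bottle at (205,256) and the tin at (380,202). I'll enlarge the key areas next.

```bash
cat > h.py <<'E'
from bench import arm, optics
import cv2,numpy as np
def ray(n,u,v):
    i=optics.camera_info(n);K=i["camera_matrix"];V=i["view"]
    d=np.array([(u-K[0,2])/K[0,0],-(v-K[1,2])/K[1,1],-1.])
    R=V[:3,:3];return -R.T@V[:3,3],R.T@d
def onz(n,u,v,z):
    c,d=ray(n,u,v);return c+d*(z-c[2])/d[2]
def tri(a,b):
    c1,d1=ray(*a);c2,d2=ray(*b)
    s=np.linalg.lstsq(np.c_[d1,-d2],c2-c1,rcond=None)[0]
    p,q=c1+d1*s[0],c2+d2*s[1];return (p+q)/2,np.linalg.norm(p-q)
def proj(n,p):
    i=optics.camera_info(n);K=i["camera_matrix"];q=i["view"]@np.r_[p,1]
    return K[0,0]*q[0]/-q[2]+K[0,2],K[1,1]*-q[1]/-q[2]+K[1,2]
E
python3 - <<'E'
from h import *
s=cv2.imread("pics/scene0.png");t=cv2.imread("pics/top0.png")
a=cv2.resize(s[290:384,310:410],None,fx=4,fy=4,interpolation=2)[:376]
b=cv2.resize(t[125:175,380:450],None,fx=5.7,fy=5.7,interpolation=2)
c=cv2.resize(s[150:210,260:310],None,fx=4,fy=4,interpolation=2)
d=cv2.resize(t[135:185,185:255],None,fx=5.7,fy=4.6,interpolation=2)
W=np.zeros((600,800,3),np.uint8)
W[:376,:400]=a;W[:285,400:799]=b
W[376:376+224,:200]=c[:224];W[300:300+230,400:799]=d
cv2.imwrite("pics/c1.png",W)
for nm,n,u,v,z in [("tin","top",380,202,118),("cup","top",225,203,105),("bot","top",205,257,165)]:
    p=onz(n,u,v,z);print(nm,p.round(),np.round(proj("scene",p)))
E
```

```text
tin [ 585. -302.  118.] [284. 333.]
cup [573.  70. 105.] [245. 195.]
bot [446. 108. 165.] [191. 177.]
```

View pics/c1.png

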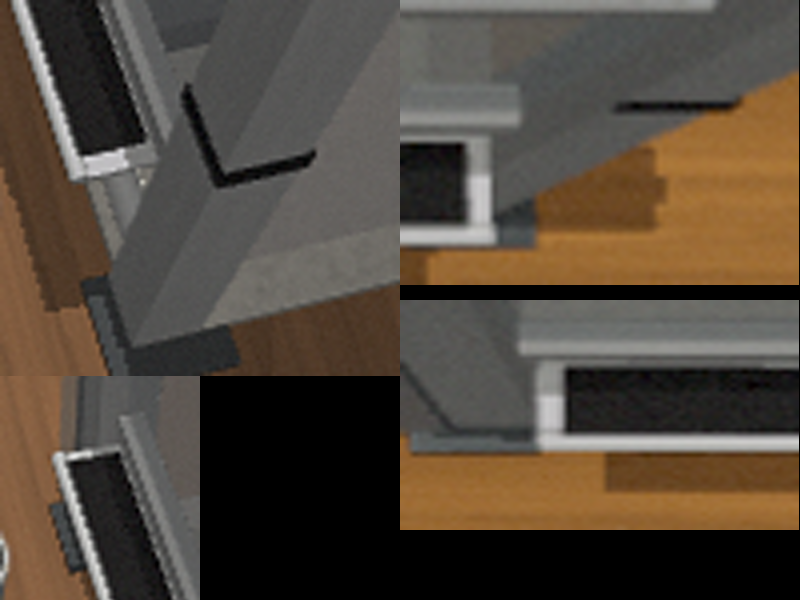

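```bash
python3 - <<'E'
from h import *
o=.4
def T(n,a,b,z=None):
    p,e=tri(("scene",a[0]-o,a[1]-o),("top",b[0]-o,b[1]-o));print(n,p.round(1),round(e,1));return p
a=T("tape outer",(364.75,334.7),(439.6,143.6));b=T("tape inner",(356.5,313.7),(417.7,143.6))
r=T("lip R",(330,334.5),(396.7,167.4));l=T("lip L",(274.2,169.8),(209,167.4))
print("lens",np.linalg.norm(a-b),np.linalg.norm(l-r),"yaw",np.degrees(np.arctan2(-(l-r)[0],(l-r)[1])))
# post foot outer-front corner at z~0
print(onz("scene",343.8-o,377-o,0))
print("cams",ray("scene",0,0)[0],ray("top",0,0)[0])
E
```

```text
tape outer [ 700.4 -381.9  264.6] 0.9
tape inner [ 701.9 -340.   253.4] 0.1
lip R [ 668.1 -332.1  146.5] 2.7
lip L [655.3 109.5 141.7] 2.7
lens 43.334871037810984 441.8188859855046 yaw 1.6517164494092211
[ 704.70377298 -380.17519732    0.        ]
cams [ 473.78149672 -605.73303111 1001.2890711 ] [ 497.20796937   27.71841184 1187.35233974]
```

The three objects and the lip (441 mm long, given 440) agree across the two views. The lip lies at about x 661, y -111, z ~140, with yaw about 1.6°. The tape is at about z 259. The first move is a safe tilt, to learn the wrist signs.

step_arm(
  motion=[
    {"dr": [-0.2,-0.43,0],"slide": [-17,8,-8],"jaw": 0},
    {"dr": [-0.4,-0.86,0],"slide": [-34,16,-16],"jaw": 0},
    {"dr": [-0.6,-1.29,0],"slide": [-51,24,-24],"jaw": 0},
    {"dr": [-0.8,-1.72,0],"slide": [-68,32,-32],"jaw": 0},
    {"dr": [-1.0,-2.15,0],"slide": [-85,40,-40],"jaw": 0},
    {"dr": [-1.2,-2.58,0],"slide": [-102,48,-48],"jaw": 0},
    {"dr": [-1.4,-3.0,0],"slide": [-119,55,-55],"jaw": 0},
    {"dr": [-1.56,-3.4,0],"slide": [-136,62,-60],"jaw": 0},
  ],
)

```text
clock: 1.1
position: [110.4, 568.4, 291.1]
ee_rot: [0.944, -0.206, -0.253, 0.056]
contact_force: [0.4, -0.1, -0.3]
gripper_width: -0.1
grasp_force: 0.0
```

```bash
python3 - <<'E'
from h import *
from scipy.spatial.transform import Rotation as R
import json
s0=[([1.39954368,.3854861,.0067138,-.00043,-1.19403649,-.258628],[260.222,567.643,230.308],[.97697,-.21337,-.000158,.001014])]
s=arm.read_state();s0.append(tuple(list(map(float,s[k])) for k in("joints","position","ee_rot")))
json.dump(s0,open("log.json","w"))
print(s["clock"],s["joints"].round(3),s["position"].round(1),s["contact_force"].round(1))
print(R.from_quat(s["ee_rot"]).as_matrix().round(3))
for s4 in(1,-1):
  for s6 in(1,-1):
    C=[]
    for j,p,q in s0:
        F=R.from_euler("ZY",[j[0],j[1]-j[2]])*R.from_euler("X",s4*j[3])*R.from_euler("Y",-j[4])*R.from_euler("X",s6*j[5])
        C.append(F.inv()*R.from_quat(q))
    print(s4,s6,np.degrees((C[0].inv()*C[1]).magnitude()),C[0].as_matrix().round(2).tolist())
E
```

```text
1.1 [ 1.367  0.368  0.222 -0.513 -1.546 -0.182] [110.4 568.4 291.1] [ 0.4 -0.1 -0.3]
[[ 0.787 -0.361 -0.501]
 [-0.417 -0.909 -0.001]
 [-0.455  0.209 -0.866]]
1 1 59.08698009296057 [[0.0, -0.0, 1.0], [-0.87, 0.49, 0.0], [-0.49, -0.87, 0.0]]
1 -1 58.70647386711008 [[0.0, -0.0, 1.0], [-1.0, 0.0, 0.0], [-0.0, -1.0, -0.0]]
-1 1 8.788840783888498 [[0.0, -0.0, 1.0], [-0.87, 0.49, 0.0], [-0.49, -0.87, 0.0]]
-1 -1 0.0005079032377635294 [[0.0, -0.0, 1.0], [-1.0, 0.0, 0.0], [-0.0, -1.0, -0.0]]
```

```bash
cat > kin.py <<'E'
from h import *
import json
from scipy.spatial.transform import Rotation as R
from scipy.optimize import least_squares
C=R.from_matrix([[0,0,1],[-1,0,0],[0,-1,0]])
def fk(j,k):
    d1,a2,fx,fz,ox,L=k
    B=R.from_euler("Z",j[0]);U=B*R.from_euler("Y",j[1]);F=B*R.from_euler("Y",j[1]-j[2])
    W=F*R.from_euler("X",-j[3])*R.from_euler("Y",-j[4])
    el=np.array([0,0,d1])+U.apply([0,0,a2]); wr=el+F.apply([fx,0,fz])
    return wr+W.apply([L,0,ox]),W*R.from_euler("X",-j[5])*C,el,wr
def log():
    s=arm.read_state();l=json.load(open("log.json"))
    l.append([list(map(float,s[k])) for k in("joints","position","ee_rot")]);json.dump(l,open("log.json","w"));return s
def fit(w=.01):
    l=json.load(open("log.json"));pr=np.array([330,380,420,40,40,320.])
    f=lambda k:np.r_[np.concatenate([fk(j,k)[0]-np.array(p) for j,p,q in l]),w*(k-pr)]
    r=least_squares(f,pr);return r.x,np.abs(r.fun[:3*len(l)]).max()
E
python3 - <<'E'
from kin import *
for w in(.1,.01,.001):
    k,e=fit(w);print(k.round(1),e)
    l=json.load(open("log.json"));print([x.round() for x in fk(l[-1][0],k)[2:]])
E
```

```text
[127.5 219.1 347.5  69.5 161.9  39.1] 159.18513815681223
[array([ 16.,  77., 332.]), array([ 87., 424., 350.])]
[ 81.8 138.1 316.3 168.5 195.4  18.7] 157.34891831935465
[array([ 10.,  49., 211.]), array([ 78., 379., 331.])]
[ 2615.8 -2708.7   665.2   437.8   842.4    34.6] 157.2233993641776
[array([-197., -955.,   89.]), array([ -51., -248.,  425.])]
```

```bash
cat >> kin.py <<'E'
def tool(az,el,roll=0):  # z at azimuth/elevation (deg), x upward, then rolled about z
    return R.from_euler("ZY",[az,-el],degrees=True)*R.from_matrix([[0,0,1],[0,-1,0],[1,0,0]])*R.from_euler("Z",roll,degrees=True)
def wrist(Rt,j1,phi):
    e=((R.from_euler("ZY",[j1,phi])).inv()*Rt*C.inv()).as_euler("XYX")
    for s in(e,[e[0]+np.pi,-e[1],e[2]+np.pi]):
        j=-np.array(s)
        if j[1]<0: return [(j[0]+.54)%(2*np.pi)-2*np.pi*0-.54 if 0 else ((j[0]+4.1)%(2*np.pi))-4.1,j[1],((j[2]+np.pi)%(2*np.pi))-np.pi]
def cmd(R0,p0,Rt,pt):
    return (R0.inv()*Rt).as_rotvec(degrees=True)/8,R0.inv().apply(np.array(pt)-p0)
E
python3 - <<'E'
from kin import *
print("final", [(a,ph,roll,np.round(wrist(tool(0,el,roll),np.radians(a),np.radians(ph)),2)) for a in(-20,0) for ph in(30,50) for roll in(0,90,180) for el in (0,)])
s=arm.read_state();R0=R.from_quat(s["ee_rot"]);p0=s["position"];d0=R0.as_matrix()[:,2]
for roll in(0,-45,-90):
  Rt=tool(150,-15,roll);print(roll,wrist(Rt,1.37,.4),"dr,slide",cmd(R0,p0,Rt,p0+330*(Rt.as_matrix()[:,2]-d0)))
E
```

```text
final [(-20, 30, 0, array([-2.51, -0.62, -2.11])), (-20, 30, 90, array([-2.51, -0.62,  2.61])), (-20, 30, 180, array([-2.51, -0.62,  1.04])), (-20, 50, 0, array([-2.7 , -0.92, -1.85])), (-20, 50, 90, array([-2.7 , -0.92,  2.86])), (-20, 50, 180, array([-2.7 , -0.92,  1.29])), (0, 30, 0, array([-3.14, -0.52, -1.57])), (0, 30, 90, array([-3.14, -0.52, -3.14])), (0, 30, 180, array([-3.14, -0.52,  1.57])), (0, 50, 0, array([-3.14, -0.87, -1.57])), (0, 50, 90, array([-3.14, -0.87, -3.14])), (0, 50, 180, array([-3.14, -0.87,  1.57]))]
0 [np.float64(-1.4415435117800497), np.float64(-1.1777361743986727), np.float64(-2.81022545465318)] dr,slide (array([-8.89736474, -2.68536555, 19.90997385]), array([-244.81338169,  -63.15521656, -117.9202349 ]))
-45 [np.float64(-1.4415435117800497), np.float64(-1.1777361743986723), np.float64(-2.0248272912557317)] dr,slide (array([-5.98094077, -4.89441001, 15.03831689]), array([-244.81338169,  -63.15521656, -117.9202349 ]))
-90 [np.float64(-1.4415435117800497), np.float64(-1.1777361743986725), np.float64(-1.2394291278582843)] dr,slide (array([-3.22947095, -6.0215866 ,  9.92969792]), array([-244.81338169,  -63.15521656, -117.9202349 ]))
```

```bash
python3 - <<'E'
from kin import *
s=arm.read_state();R0=R.from_quat(s["ee_rot"]);p0=s["position"];d0=R0.as_matrix()[:,2]
for roll in(-130,-110):
  Rt=tool(150,-15,roll);print(roll,wrist(Rt,1.37,.4),"dr,slide",cmd(R0,p0,Rt,p0+330*(Rt.as_matrix()[:,2]-d0)+[0,-80,-30]))
E
```

```text
-130 [np.float64(-1.4415435117800497), np.float64(-1.1777361743986727), np.float64(-0.5412974270605524)] dr,slide (array([-0.9146094 , -6.34275075,  5.29583763]), array([-197.79396702,    3.26906246,  -91.90120723]))
-110 [np.float64(-1.4415435117800497), np.float64(-1.1777361743986725), np.float64(-0.8903632774594179)] dr,slide (array([-2.05689458, -6.25411055,  7.61985442]), array([-197.79396702,    3.26906246,  -91.90120723]))
```

step_arm(
  motion=[
    {"dr": [-0.11,-0.8,0.66],"slide": [-25,0,-11],"jaw": 0},
    {"dr": [-0.23,-1.6,1.32],"slide": [-50,0,-23],"jaw": 0},
    {"dr": [-0.34,-2.4,1.98],"slide": [-75,1,-34],"jaw": 0},
    {"dr": [-0.45,-3.2,2.64],"slide": [-100,1,-46],"jaw": 0},
    {"dr": [-0.57,-4.0,3.3],"slide": [-125,2,-58],"jaw": 0},
    {"dr": [-0.68,-4.8,3.97],"slide": [-150,2,-69],"jaw": 0},
    {"dr": [-0.8,-5.55,4.63],"slide": [-175,3,-80],"jaw": 0},
    {"dr": [-0.91,-6.34,5.3],"slide": [-198,3,-92],"jaw": 0},
  ],
)

```text
clock: 2.1
position: [-0.3, 648.6, 461.4]
ee_rot: [0.606, -0.512, -0.6, 0.105]
contact_force: [0.2, 0.1, -0.0]
gripper_width: -0.1
grasp_force: 0.0
```

```bash
sed -i 's/d1,a2,fx,fz,ox,L=k/d1,a2,fx,fz,ox,L,b,wy=k/; s/F.apply(\[fx,0,fz\])/F.apply([fx,b,fz])/; s/W.apply(\[L,0,ox\])/W.apply([L,wy,ox])/; s/40,320.\]/40,320.,-150,0]/' kin.py
python3 - <<'E'
from kin import *
s=log();print(s["clock"],s["joints"].round(3),s["position"].round(1),s["contact_force"].round(1))
for w in(.1,.01,.001):
    k,e=fit(w);print(k.round(1),e)
    print([x.round() for x in fk(s["joints"],k)[2:]])
E
```

```text
2.1 [ 1.186  0.258  0.224 -1.311 -1.425 -0.879] [-3.000e-01  6.486e+02  4.614e+02] [ 0.2  0.1 -0. ]
[ 2.766e+02  4.012e+02  4.312e+02  4.460e+01  3.680e+01  3.005e+02
 -4.000e-01 -1.592e+02] 6.532979359119963
[array([ 38.,  95., 665.]), array([201., 495., 695.])]
[ 1.678e+02  5.543e+02  4.231e+02  3.300e+00  1.700e+00  2.977e+02
  3.000e-01 -1.600e+02] 0.41207691104511923
[array([ 53., 131., 704.]), array([211., 523., 693.])]
[ 160.7  564.8  421.8    0.     0.   297.7    0.  -159.8] 0.004214082782823425
[array([ 54., 133., 707.]), array([212., 524., 693.])]
```

```bash
cat >> kin.py <<'E'
K=np.array([160.7,564.8,421.8,0,0,297.7,0,-159.8])
lo=np.array([-3.14,-1.21,-1.07,-3.16,-2.99,-3.1]);hi=np.array([3.14,2.06,1.41,2.05,-.16,3.1])
def ik(Rt,pt,j0):
    def f(j):
        p,r,_,_=fk(j,K);return np.r_[(p-pt)/100,(r.inv()*Rt).as_rotvec()]
    r=least_squares(f,np.clip(j0,lo+.01,hi-.01),bounds=(lo,hi));return r.x,np.abs(r.fun).max()
E
python3 - <<'E'
from kin import *
for y in(-60,-111,-170):
 for z in (105,250):
  for az in(1.6,-15,15):
   for roll in(0,180,90,-90):
    best=None
    for j1 in(-.5,.3):
     for j4 in(-2.7,-1.5,0,1.5):
      for j6 in(-1.8,1.3):
       j,e=ik(tool(az,0,roll),np.array([690,y,z]),[j1,.5,-.3,j4,-.9,j6])
       if best is None or e<best[1]: best=(j,e)
    j,e=best
    if e<1e-3:
     p,_,el,wr=fk(j,K);W=R.from_euler("Z",j[0])*R.from_euler("Y",j[1]-j[2])*R.from_euler("X",-j[3])
     print(y,z,az,roll,j.round(2),"el",el.round(),"wr",wr.round(),"off",(wr+W.apply([0,-159.8,0])).round())
E
```

```text
-60 105 1.6 0 [-0.52  0.85 -0.64 -2.59 -1.51 -1.61] el [ 369. -212.  532.] wr [ 397. -228.  111.] off [392. -68. 105.]
-60 105 1.6 180 [-0.52  0.85 -0.64 -2.59 -1.51  1.53] el [ 369. -212.  532.] wr [ 397. -228.  111.] off [392. -68. 105.]
-60 105 1.6 -90 [-0.52  0.85 -0.64 -2.59 -1.51 -0.04] el [ 369. -212.  532.] wr [ 397. -228.  111.] off [392. -68. 105.]
-60 105 -15 0 [-0.36  0.88 -0.81 -3.04 -1.68 -1.56] el [ 406. -154.  522.] wr [ 361. -137.  103.] off [402.  17. 105.]
-60 105 -15 180 [-0.36  0.88 -0.81 -3.04 -1.68  1.58] el [ 406. -154.  522.] wr [ 361. -137.  103.] off [402.  17. 105.]
-60 105 -15 -90 [-0.36  0.88 -0.81 -3.04 -1.68  0.01] el [ 406. -154.  522.] wr [ 361. -137.  103.] off [402.  17. 105.]
-60 105 15 0 [-0.58  0.83 -0.47 -2.28 -1.39 -1.78] el [ 348. -226.  544.] wr [ 443. -288.  137.] off [ 402. -137.  105.]
-60 105 15 180 [-0.58  0.83 -0.47 -2.28 -1.39  1.37] el [ 348. -226.  544.] wr [ 443. -288.  137.] off [ 402. -137.  105.]
-60 105 15 90 [-0.58  0.83 -0.47 -2.28 -1.39  2.94] el [ 348. -226.  544.] wr [ 443. -288.  137.] off [ 402. -137.  105.]
-60 105 15 -
[... 6390 characters left out ...]
-2.78 -1.18  3.  ] el [ 220. -150.  659.] wr [ 362. -246.  273.] off [402. -93. 250.]
-170 250 -15 -90 [-0.6   0.49 -0.66 -2.78 -1.18 -0.14] el [ 220. -150.  659.] wr [ 362. -246.  273.] off [402. -93. 250.]
-170 250 15 0 [-0.7   0.51 -0.29 -2.03 -1.16 -2.24] el [ 211. -179.  653.] wr [ 435. -368.  349.] off [ 402. -247.  250.]
-170 250 15 180 [-0.7   0.51 -0.29 -2.03 -1.16  0.9 ] el [ 211. -179.  653.] wr [ 435. -368.  349.] off [ 402. -247.  250.]
-170 250 15 90 [-0.7   0.51 -0.29 -2.03 -1.16  2.47] el [ 211. -179.  653.] wr [ 435. -368.  349.] off [ 402. -247.  250.]
-170 250 15 -90 [-0.7   0.51 -0.29 -2.03 -1.16 -0.67] el [ 211. -179.  653.] wr [ 435. -368.  349.] off [ 402. -247.  250.]
```

```bash
python3 - <<'E'
from kin import *
s=arm.read_state();ja=s["joints"];Rt=tool(1.6,0,0)
jb,e=ik(Rt,np.array([550,-112,300]),[-.6,.4,-.5,-2.45,-1.2,-1.9]);print(jb.round(2),e)
N=4;R0,p0=R.from_quat(s["ee_rot"]),s["position"]
for i in range(1,N+1):
    p,r,el,wr=fk(ja+(jb-ja)*i/N,K)
    d,sl=cmd(R0,p0,r,p);print(p.round(),"wr",wr.round(),"dr/8",(d/8).round(3),"sl/8",(sl/8).round(1),"deg",np.linalg.norm(d)*8);R0,p0=r,p
j2,e=ik(Rt,np.array([550,-112,180]),jb);print(j2.round(2),e,fk(j2,K)[3].round())
E
```

```text
[-0.79  0.2  -0.73 -2.21 -1.15 -2.07] 2.0336869965831282e-11
[251. 578. 421.] wr [419. 347. 602.] dr/8 [ 0.062 -0.516  0.562] sl/8 [  2.  -15.2 -29.2] deg 48.987081054505126
[458. 408. 386.] wr [492.  98. 516.] dr/8 [-0.181 -0.556  0.505] sl/8 [-11.5  -8.9 -30.4] deg 49.47344053656394
[571. 159. 348.] wr [ 422. -130.  440.] dr/8 [-0.429 -0.455  0.47 ] sl/8 [-18.4   3.9 -28.9] deg 50.08307025566257
[ 550. -112.  300.] wr [ 256. -260.  377.] dr/8 [-0.601 -0.235  0.468] sl/8 [-16.3  17.3 -25.1] deg 51.04258412386194
[-0.83  0.65 -0.83 -2.28 -1.51 -1.64] 6.045297595846932e-13 [ 257. -280.  191.]
```

step_arm(
  motion=[
    {"dr": [0.06,-0.52,0.56],"slide": [2,-15,-29],"jaw": 0},
    {"dr": [0.12,-1.03,1.12],"slide": [4,-30,-58],"jaw": 0},
    {"dr": [0.19,-1.55,1.69],"slide": [6,-46,-88],"jaw": 0},
    {"dr": [0.25,-2.06,2.25],"slide": [8,-61,-117],"jaw": 0},
    {"dr": [0.31,-2.58,2.81],"slide": [10,-76,-146],"jaw": 0},
    {"dr": [0.37,-3.1,3.37],"slide": [12,-91,-175],"jaw": 0},
    {"dr": [0.43,-3.61,3.93],"slide": [14,-106,-204],"jaw": 0},
    {"dr": [0.5,-4.13,4.5],"slide": [16,-122,-234],"jaw": 0},
  ],
)

```text
clock: 3.1
position: [253.0, 578.5, 421.6]
ee_rot: [-0.232, 0.7, 0.665, -0.115]
contact_force: [0.1, 0.2, -0.3]
gripper_width: 0.0
grasp_force: 0.0
```

step_arm(
  motion=[
    {"dr": [-0.18,-0.56,0.5],"slide": [-11,-9,-30],"jaw": 0},
    {"dr": [-0.36,-1.11,1.01],"slide": [-23,-18,-61],"jaw": 0},
    {"dr": [-0.54,-1.67,1.51],"slide": [-34,-27,-91],"jaw": 0},
    {"dr": [-0.72,-2.22,2.02],"slide": [-46,-36,-122],"jaw": 0},
    {"dr": [-0.9,-2.78,2.52],"slide": [-57,-44,-152],"jaw": 0},
    {"dr": [-1.09,-3.34,3.03],"slide": [-69,-53,-182],"jaw": 0},
    {"dr": [-1.27,-3.89,3.53],"slide": [-80,-62,-213],"jaw": 0},
    {"dr": [-1.45,-4.45,4.04],"slide": [-92,-71,-243],"jaw": 0},
  ],
)

```text
clock: 4.1
position: [459.3, 408.8, 386.9]
ee_rot: [0.192, 0.668, 0.712, -0.099]
contact_force: [0.1, -0.3, 0.8]
gripper_width: 0.1
grasp_force: 0.0
```

step_arm(
  motion=[
    {"dr": [-0.43,-0.45,0.47],"slide": [-18,4,-29],"jaw": 0},
    {"dr": [-0.86,-0.91,0.94],"slide": [-37,8,-58],"jaw": 0},
    {"dr": [-1.29,-1.36,1.41],"slide": [-55,12,-87],"jaw": 0},
    {"dr": [-1.72,-1.82,1.88],"slide": [-74,16,-116],"jaw": 0},
    {"dr": [-2.15,-2.28,2.35],"slide": [-92,20,-144],"jaw": 0},
    {"dr": [-2.57,-2.73,2.82],"slide": [-110,23,-173],"jaw": 0},
    {"dr": [-3.0,-3.19,3.29],"slide": [-129,27,-202],"jaw": 0},
    {"dr": [-3.43,-3.64,3.76],"slide": [-147,31,-231],"jaw": 0},
  ],
)

```text
clock: 5.1
position: [572.4, 160.6, 348.2]
ee_rot: [0.542, 0.415, 0.728, -0.062]
contact_force: [1.0, 1.2, 0.4]
gripper_width: -0.1
grasp_force: 0.0
```

step_arm(
  motion=[
    {"dr": [-0.6,-0.23,0.47],"slide": [-16,17,-25],"jaw": 0},
    {"dr": [-1.2,-0.47,0.94],"slide": [-33,35,-50],"jaw": 0},
    {"dr": [-1.8,-0.7,1.4],"slide": [-49,52,-75],"jaw": 0},
    {"dr": [-2.4,-0.94,1.87],"slide": [-65,69,-100],"jaw": 0},
    {"dr": [-3.0,-1.17,2.34],"slide": [-81,86,-125],"jaw": 0},
    {"dr": [-3.61,-1.41,2.81],"slide": [-98,104,-151],"jaw": 0},
    {"dr": [-4.21,-1.64,3.28],"slide": [-114,121,-176],"jaw": 0},
    {"dr": [-4.81,-1.88,3.74],"slide": [-130,138,-201],"jaw": 0},
  ],
)

```text
clock: 6.1
position: [551.5, -110.6, 299.6]
ee_rot: [0.706, 0.008, 0.708, -0.012]
contact_force: [-0.7, -0.3, -0.8]
gripper_width: 0.1
grasp_force: 0.0
```

```bash
python3 - <<'E'
from kin import *
s=arm.read_state();R0=R.from_quat(s["ee_rot"]);print(s["clock"],s["joints"].round(3),s["position"].round(1),s["contact_force"].round(1));print(R0.as_matrix().round(3))
print(cmd(R0,s["position"],tool(1.6,0),[550,-112,180]))
E
```

```text
6.1 [-0.789  0.205 -0.729 -2.219 -1.154 -2.069] [ 551.5 -110.6  299.6] [-0.7 -0.3 -0.8]
[[-0.003  0.028  1.   ]
 [-0.005 -1.     0.028]
 [ 1.    -0.004  0.003]]
(array([-0.00101624, -0.01952276, -0.03200693]), array([-119.59803354,    1.8919413 ,   -1.8853173 ]))
```

Exactly as planned. Next I descend 120 mm to the viewing height and look.

step_arm(
  motion=[
    {"slide": [-17,0,0],"dr": [0,0,0],"jaw": 0},
    {"slide": [-34,0,0],"dr": [0,0,0],"jaw": 0},
    {"slide": [-51,0,0],"dr": [0,0,0],"jaw": 0},
    {"slide": [-68,0,0],"dr": [0,0,0],"jaw": 0},
    {"slide": [-85,0,0],"dr": [0,0,0],"jaw": 0},
    {"slide": [-102,0,0],"dr": [0,0,0],"jaw": 0},
    {"slide": [-120,0,0],"dr": [0,0,0],"jaw": 0},
    {"slide": [-120,0,0],"dr": [0,0,0],"jaw": 0},
  ],
)

```text
clock: 7.1
position: [552.6, -109.4, 178.6]
ee_rot: [0.706, 0.009, 0.708, -0.013]
contact_force: [-0.1, -0.5, -0.1]
gripper_width: -0.0
grasp_force: 0.0
```

```bash
cat >> kin.py <<'E'
def shot(name):
    s=arm.read_state();im=optics.get_image("wrist");cv2.imwrite(f"pics/{name}.png",im)
    json.dump([list(map(float,s[k])) for k in("position","ee_rot")],open(f"pics/{name}.json","w"));return s,im
def wray(name,u,v):
    p,q=json.load(open(f"pics/{name}.json"));i=optics.camera_info("wrist");Kc=i["camera_matrix"];T=i["T_tool_cam"]
    a=(u-Kc[0,2])/Kc[0,0];b=(v-Kc[1,2])/Kc[1,1];t=np.hypot(a,b)
    d=np.array([a/t*np.sin(t),-b/t*np.sin(t),-np.cos(t)]);r=R.from_quat(q)
    return r.apply(T[:3,3])+p,r.apply(T[:3,:3]@d)
E
python3 - <<'E'
from kin import *
s,im=shot("w1");print(s["clock"],s["position"].round(1),s["contact_force"].round(1))
cv2.imwrite("pics/w1b.png",cv2.resize(im,(800,600),interpolation=2))
E
```

```text
7.1 [ 552.6 -109.4  178.6] [-0.1 -0.5 -0.1]
```

View pics/w1b.png

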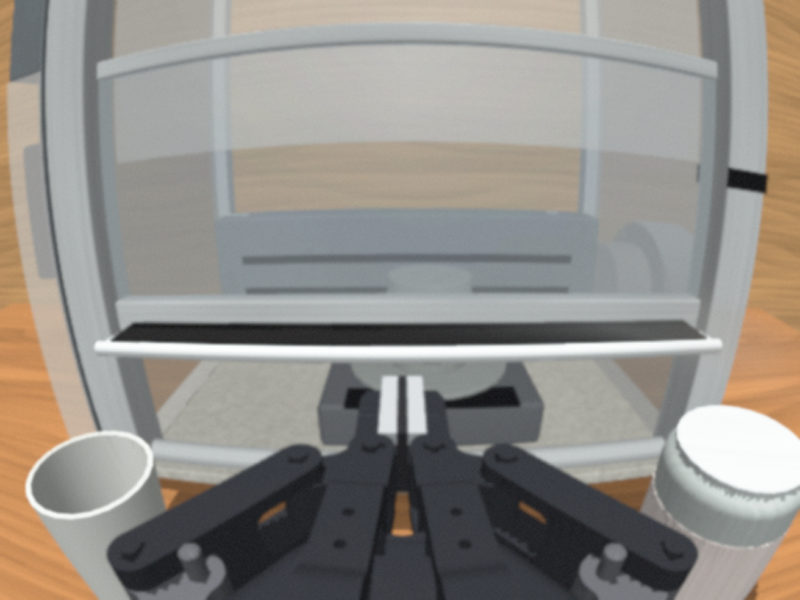

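The wrist view shows the tape on the front face of the right post at (728–767, 181) in the 800-px frame. The lip's nose lower edge is at (405,357) in the middle, with its ends near (97,351) and (720,350), and the shut fingers point at the hood.

```bash
python3 - <<'E'
from kin import *
im=cv2.imread("pics/w1.png")
g=cv2.cvtColor(im,cv2.COLOR_BGR2GRAY).astype(float)
m=(g[100:130,440:505]<50).astype(np.uint8);n,lab,st,ce=cv2.connectedComponentsWithStats(m)
for i in range(1,n):
    if st[i][4]>20:print("tape comp",st[i]+[440,100,0,0,0],ce[i]+[440,100])
tu,tv=478,115.8
def plx(u,v,x):
    c,d=wray("w1",u,v);return c+d*(x-c[0])/d[0]
for u in(468,473,478,483,488):
    col=g[105:128,u];e=np.diff(col);a=np.argmin(e);b=np.argmax(e)
    print(u,"edges",105+a+.5,105+b+.5,[plx(u,105+k+.5,702.7).round(1) for k in(a,b)])
for u in(180,220,240,300,340,380):
    col=g[205:245,u];e=np.diff(col);b=np.argmin(e)
    print("lip",u,205+b+.5,plx(u,205+b+.5,660-(.0288)*(0) ).round(1))
for u,v in((62.5,222),(460.5,222)): print("ends",plx(u,v,661).round(1))
# nose x check by using known half-width: ends y diff should be 440
print(wray("w1",200,200)[0])
E
```

```text
tape comp [466 109  24  13 235] [477.63829787 115.19574468]
468 edges 107.5 119.5 [array([ 702.7, -344.8,  267.6]), array([ 702.7, -346.3,  253.9])]
473 edges 108.5 120.5 [array([ 702.7, -352.8,  267.5]), array([ 702.7, -354.3,  253.6])]
478 edges 109.5 121.5 [array([ 702.7, -361. ,  267.3]), array([ 702.7, -362.6,  253.3])]
483 edges 110.5 121.5 [array([ 702.7, -369.4,  267.2]), array([ 702.7, -371. ,  254.2])]
488 edges 111.5 122.5 [array([ 702.7, -378.1,  267.1]), array([ 702.7, -379.7,  253.9])]
lip 180 206.5 [660.  -34.7 164.9]
lip 220 206.5 [660.  -72.8 165.3]
lip 240 206.5 [660.  -91.1 165.4]
lip 300 206.5 [ 660.  -145.4  165.7]
lip 340 206.5 [ 660.  -182.7  165.7]
lip 380 205.5 [ 660.  -222.5  166.5]
ends [661.  111.8 143.3]
ends [ 661.  -325.9  146.3]
[ 409.82468885 -115.19314319  261.83309252]
```

```bash
python3 - <<'E'
from kin import *
g=cv2.cvtColor(cv2.imread("pics/w1.png"),cv2.COLOR_BGR2GRAY).astype(float)
def plx(u,v,x):
    c,d=wray("w1",u,v);return c+d*(x-c[0])/d[0]
for u in(120,180,220,300,340,400):
    col=g[:,u];b=222+np.argmin(np.diff(col[222:236]))+.5;a=214+np.argmax(np.diff(col[214:224]))+.5
    print(u,a,b,plx(u,a,661).round(1),plx(u,b,661).round(1))
s=arm.read_state();R0=R.from_quat(s["ee_rot"]);print(s["position"],cmd(R0,s["position"],tool(1.6,0),[635,-112,100]))
E
```

```text
120 219.5 226.5 [661.   32.5 149.4] [661.   34.  141.5]
180 220.5 228.5 [661.  -32.9 150.2] [661.  -32.  141.7]
220 220.5 228.5 [661.  -71.9 150.9] [661.  -71.4 142.7]
300 220.5 228.5 [ 661.  -146.1  151.4] [ 661.  -146.5  143.2]
340 219.5 227.5 [ 661.  -184.2  152.2] [ 661.  -185.   143.9]
400 218.5 225.5 [ 661.  -246.9  152.4] [ 661.  -248.4  144.8]
[ 552.59637369 -109.36290832  179.69824482] (array([-0.02261848, -0.02635797, -0.02375772]), array([-79.98330653,   5.46117536,  81.98761095]))
```

Tape middle is at z ≈ 260.4 and the lip underside at ≈ 142, so the rise is about 118 mm. I go down, then slide under the lip.

step_arm(
  motion=[
    {"slide": [-18,0,0],"dr": [0,0,0],"jaw": 0},
    {"slide": [-36,0,0],"dr": [0,0,0],"jaw": 0},
    {"slide": [-54,0,0],"dr": [0,0,0],"jaw": 0},
    {"slide": [-70,0,0],"dr": [0,0,0],"jaw": 0},
    {"slide": [-70,0,20],"dr": [0,0,0],"jaw": 0},
    {"slide": [-70,0,40],"dr": [0,0,0],"jaw": 0},
    {"slide": [-70,0,60],"dr": [0,0,0],"jaw": 0},
    {"slide": [-70,0,70],"dr": [0,0,0],"jaw": 0},
  ],
)

```text
clock: 8.15
position: [624.1, -106.5, 112.1]
ee_rot: [0.704, 0.011, 0.71, -0.011]
contact_force: [0.2, -1.0, -0.2]
gripper_width: 0.2
grasp_force: 0.0
```

step_arm(
  motion=[
    {"slide": [0,0,10],"dr": [0,0,0],"jaw": 0},
    {"slide": [0,0,20],"dr": [0,0,0],"jaw": 0},
    {"slide": [0,0,30],"dr": [0,0,0],"jaw": 0},
    {"slide": [0,0,40],"dr": [0,0,0],"jaw": 0},
    {"slide": [0,0,50],"dr": [0,0,0],"jaw": 0},
    {"slide": [0,0,60],"dr": [0,0,0],"jaw": 0},
    {"slide": [0,0,68],"dr": [0,0,0],"jaw": 0},
    {"slide": [0,0,68],"dr": [0,0,0],"jaw": 0},
  ],
)

```text
clock: 9.15
position: [691.2, -104.7, 111.3]
ee_rot: [0.705, 0.011, 0.709, -0.012]
contact_force: [-0.4, -0.4, -1.1]
gripper_width: -0.3
grasp_force: 0.0
```

step_arm(
  motion=[
    {"slide": [3,0,0],"dr": [0,0,0],"jaw": 0},
    {"slide": [6,0,0],"dr": [0,0,0],"jaw": 0},
    {"slide": [9,0,0],"dr": [0,0,0],"jaw": 0},
    {"slide": [12,0,0],"dr": [0,0,0],"jaw": 0},
    {"slide": [15,0,0],"dr": [0,0,0],"jaw": 0},
    {"slide": [18,0,0],"dr": [0,0,0],"jaw": 0},
    {"slide": [21,0,0],"dr": [0,0,0],"jaw": 0},
    {"slide": [24,0,0],"dr": [0,0,0],"jaw": 0},
  ],
)

```text
clock: 10.15
position: [690.6, -104.9, 134.7]
ee_rot: [0.706, 0.01, 0.708, -0.012]
contact_force: [2.3, -0.8, -3.1]
gripper_width: 0.0
grasp_force: 1.4
```

Light contact now (3 N downward). I push up smoothly in two calls, stopping short.

step_arm(
  motion=[
    {"slide": [5,0,0],"dr": [0,0,0],"jaw": 0},
    {"slide": [12,0,0],"dr": [0,0,0],"jaw": 0},
    {"slide": [19,0,0],"dr": [0,0,0],"jaw": 0},
    {"slide": [26,0,0],"dr": [0,0,0],"jaw": 0},
    {"slide": [33,0,0],"dr": [0,0,0],"jaw": 0},
    {"slide": [40,0,0],"dr": [0,0,0],"jaw": 0},
    {"slide": [47,0,0],"dr": [0,0,0],"jaw": 0},
    {"slide": [54,0,0],"dr": [0,0,0],"jaw": 0},
  ],
)

```text
clock: 11.15
position: [690.3, -105.0, 189.6]
ee_rot: [0.705, 0.01, 0.709, -0.012]
contact_force: [2.9, 0.2, -3.2]
gripper_width: -0.1
grasp_force: 1.5
```

step_arm(
  motion=[
    {"slide": [7,0,0],"dr": [0,0,0],"jaw": 0},
    {"slide": [14,0,0],"dr": [0,0,0],"jaw": 0},
    {"slide": [21,0,0],"dr": [0,0,0],"jaw": 0},
    {"slide": [28,0,0],"dr": [0,0,0],"jaw": 0},
    {"slide": [35,0,0],"dr": [0,0,0],"jaw": 0},
    {"slide": [41,0,0],"dr": [0,0,0],"jaw": 0},
    {"slide": [46,0,0],"dr": [0,0,0],"jaw": 0},
    {"slide": [49,0,0],"dr": [0,0,0],"jaw": 0},
  ],
)

```text
clock: 12.15
position: [690.1, -105.0, 238.5]
ee_rot: [0.705, 0.01, 0.709, -0.012]
contact_force: [2.8, -0.4, -2.5]
gripper_width: 0.3
grasp_force: 1.5
```

```bash
python3 - <<'E'
from kin import *
s,im=shot("w2");print(s["clock"],s["position"].round(1),s["contact_force"].round(1),R.from_quat(s["ee_rot"]).as_matrix().round(3).tolist())
cv2.imwrite("pics/scene2.png",optics.get_image("scene"))
cv2.imwrite("pics/w2b.png",cv2.resize(im,(800,600),interpolation=2))
E
```

```text
12.15 [ 690.1 -105.   238.5] [ 2.8 -0.4 -2.5] [[-0.005, 0.031, 1.0], [-0.002, -1.0, 0.031], [1.0, -0.002, 0.005]]
```

View pics/w2b.png

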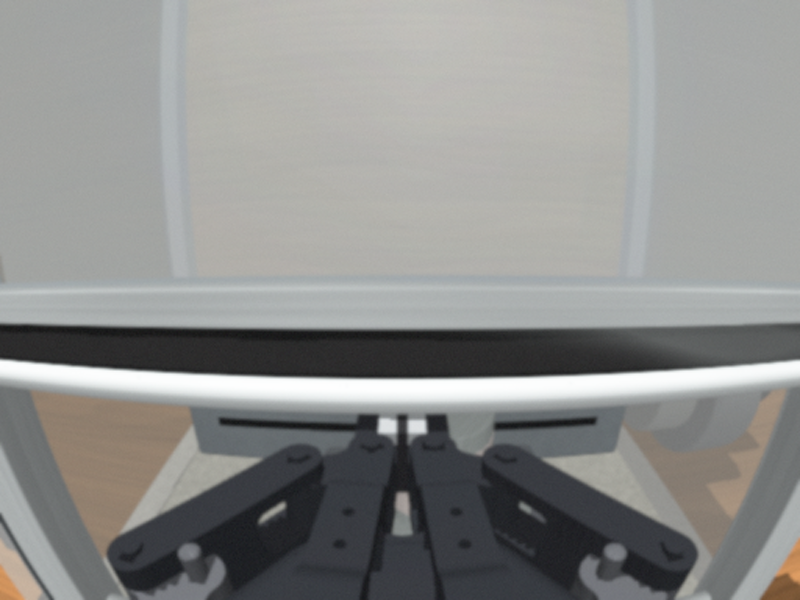

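The wrist view shows the lip carried on the fingertips, nose lower edge at about (400,411). I draw clear and look level with the tape.

step_arm(
  motion=[
    {"slide": [-10,0,0],"dr": [0,0,0],"jaw": 0},
    {"slide": [-20,0,0],"dr": [0,0,0],"jaw": 0},
    {"slide": [-25,0,-20],"dr": [0,0,0],"jaw": 0},
    {"slide": [-32,0,-45],"dr": [0,0,0],"jaw": 0},
    {"slide": [-40,0,-75],"dr": [0,0,0],"jaw": 0},
    {"slide": [-50,0,-105],"dr": [0,0,0],"jaw": 0},
    {"slide": [-60,0,-130],"dr": [0,0,0],"jaw": 0},
    {"slide": [-65,0,-138],"dr": [0,0,0],"jaw": 0},
  ],
)

```text
clock: 13.25
position: [551.9, -109.8, 171.3]
ee_rot: [0.706, 0.009, 0.708, -0.012]
contact_force: [-0.2, -0.5, 0.7]
gripper_width: -0.0
grasp_force: 0.0
```

```bash
python3 - <<'E'
from kin import *
s,im=shot("w3");print(s["clock"],s["position"].round(1),s["contact_force"].round(1))
cv2.imwrite("pics/w3b.png",cv2.resize(im,(800,600),interpolation=2))
def plx(n,u,v,x):
    c,d=wray(n,u,v);return c+d*(x-c[0])/d[0]
g=cv2.cvtColor(cv2.imread("pics/w2.png"),cv2.COLOR_BGR2GRAY).astype(float)
for u in(200,230,280,310):
    b=252+np.argmin(np.diff(g[252:272,u]))+.5;print("w2",u,b,plx("w2",u,b,661).round(1))
E
```

```text
13.25 [ 551.9 -109.8  171.3] [-0.2 -0.5  0.7]
w2 200 269.5 [661.  -80.2 246.3]
w2 230 264.5 [661.  -94.4 249.7]
w2 280 264.5 [ 661.  -116.9  250.1]
w2 310 256.5 [ 661.  -130.2  254.2]
```

View pics/w3b.png

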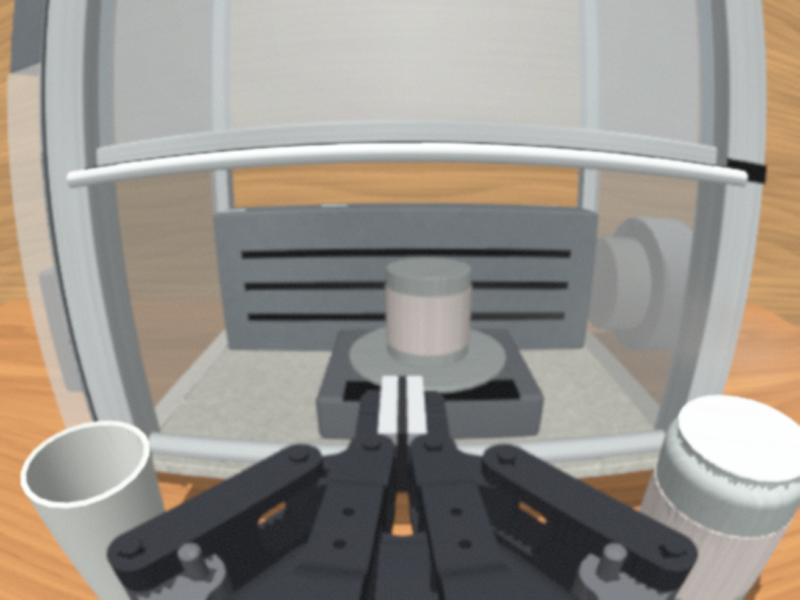

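The window stands; the lip's nose lower edge runs from (75,187) through (405,162) to (740,185), and the tape's visible part is at (755,172). The tin and cup stand as before. I now measure the remaining rise.

```bash
cat > m.py <<'E'
from kin import *
import sys
def sub(col,sign,lo):  # subpixel peak of signed gradient
    e=sign*np.diff(col);k=np.argmax(e);w=np.clip(e[max(k-1,0):k+2],0,None);return lo+max(k-1,0)+(w*np.arange(len(w))).sum()/w.sum()+.5
def plx(n,u,v,x):
    c,d=wray(n,u,v);return (c+d*(x-c[0])/d[0]).round(1)
def measure(n,vc,lift=0):
    g=cv2.cvtColor(cv2.imread(f"pics/{n}.png"),cv2.COLOR_BGR2GRAY).astype(float)
    for u,vm in vc:
        a=int(vm)-6;b=sub(g[a:a+13,u],-1,a);x=661-.029*((plx(n,u,b,661))[1]+111);print("lip",u,round(b,1),plx(n,u,b,x))
    for u in(484,486,487,488):
        c=g[98:124,u];t=sub(c[:14],-1,98);b=sub(c[10:],1,108);print("tape",u,round(t,1),round(b,1),plx(n,u,t,702.9),plx(n,u,b,702.9))
E
python3 - <<'E'
from m import *
measure("w3",[(u,v/1.5625) for u,v in((80,181),(128,171),(180,165),(230,162),(300,162),(360,166),(420,176),(450,183))])
g=cv2.cvtColor(cv2.imread("pics/w3.png"),cv2.COLOR_BGR2GRAY)
print(g[88:125,[230,300,420,486,488]].T)
print(wray("w3",0,0)[0])
E
```

```text
lip 80 109.9 [655.9  59.7 254.8]
lip 128 103.9 [657.5   7.  255. ]
lip 180 99.9 [659.  -42.  254.8]
lip 230 98.0 [660.2 -85.1 254.6]
lip 300 98.0 [ 661.9 -143.6  254.5]
lip 360 100.9 [ 663.5 -196.8  254.4]
lip 420 106.9 [ 665.2 -258.2  254. ]
lip 450 111.9 [ 666.2 -294.5  252.9]
tape 484 104.5 116.4 [ 702.9 -372.4  267.6] [ 702.9 -373.9  253.5]
tape 486 105.2 116.6 [ 702.9 -375.9  267.2] [ 702.9 -377.3  253.7]
tape 487 105.3 116.6 [ 702.9 -377.6  267.4] [ 702.9 -379.1  253.9]
tape 488 105.4 116.7 [ 702.9 -379.4  267.5] [ 702.9 -380.8  254. ]
[[191 185 164 171 234 253 254 251 238 220 198 180 167 158 148 142 145 149
  151 150 151 159 164 168 167 164 163 160 157 155 157 158 156 155 151 154
  155]
 [189 185 168 162 226 251 253 249 239 222 199 179 169 160 147 141 145 148
  147 148 148 153 163 165 166 162 162 162 159 159 157 155 151 148 148 151
  158]
 [204 200 191 188 190 188 189 187 185 186 184 172 162 210 246 250 245 232
  211 188 173 162 151 142 143 151 154 152 154 155 157 160 159 159 156 157
  157]
 [184 185 185 185 186 184 183 186 186 185 185 184 184 188 184 177 148  98
   47  28  27  27  28  28  30  28  27  34  67 121 168 184 186 186 184 184
  185]
 [187 186 186 186 187 186 184 183 182 184 183 183 183 182 181 177 160 118
   65  37  29  28  31  30  33  35  35  39  58 101 143 160 161 159 158 154
  154]]
[ 408.95116306 -115.27639905  254.322873  ]
```

Nose rows 91.5–103.7 give 10 mm thickness as specified, so the underside is at z ≈ 249.7 (TCP + 11 agrees). The tape middle is at 260.5, so about 10.8 mm remains. I go back under and finish.

step_arm(
  motion=[
    {"slide": [15,0,10],"dr": [0,0,0],"jaw": 0},
    {"slide": [30,0,30],"dr": [0,0,0],"jaw": 0},
    {"slide": [42,0,50],"dr": [0,0,0],"jaw": 0},
    {"slide": [52,0,75],"dr": [0,0,0],"jaw": 0},
    {"slide": [54,0,100],"dr": [0,0,0],"jaw": 0},
    {"slide": [54,0,120],"dr": [0,0,0],"jaw": 0},
    {"slide": [54,0,134],"dr": [0,0,0],"jaw": 0},
    {"slide": [54,0,138],"dr": [0,0,0],"jaw": 0},
  ],
)

```text
clock: 14.3
position: [690.8, -104.7, 226.7]
ee_rot: [0.705, 0.01, 0.709, -0.012]
contact_force: [-0.7, -0.6, -0.1]
gripper_width: -0.2
grasp_force: 0.0
```

step_arm(
  motion=[
    {"slide": [3,0,0],"dr": [0,0,0],"jaw": 0},
    {"slide": [6,0,0],"dr": [0,0,0],"jaw": 0},
    {"slide": [9,0,0],"dr": [0,0,0],"jaw": 0},
    {"slide": [12,0,0],"dr": [0,0,0],"jaw": 0},
    {"slide": [15,0,0],"dr": [0,0,0],"jaw": 0},
    {"slide": [17,0,0],"dr": [0,0,0],"jaw": 0},
    {"slide": [19,0,0],"dr": [0,0,0],"jaw": 0},
    {"slide": [19,0,0],"dr": [0,0,0],"jaw": 0},
  ],
)

```text
clock: 15.3
position: [690.0, -105.2, 246.1]
ee_rot: [0.705, 0.01, 0.709, -0.012]
contact_force: [-1.5, -1.9, -2.8]
gripper_width: -0.1
grasp_force: 1.2
```

step_arm(
  motion=[
    {"slide": [1,0,0],"dr": [0,0,0],"jaw": 0},
    {"slide": [2,0,0],"dr": [0,0,0],"jaw": 0},
    {"slide": [3,0,0],"dr": [0,0,0],"jaw": 0},
    {"slide": [3,0,0],"dr": [0,0,0],"jaw": 0},
    {"slide": [3,0,0],"dr": [0,0,0],"jaw": 0},
    {"slide": [3,0,0],"dr": [0,0,0],"jaw": 0},
    {"slide": [3,0,0],"dr": [0,0,0],"jaw": 0},
    {"slide": [3,0,0],"dr": [0,0,0],"jaw": 0},
  ],
)

```text
clock: 16.3
position: [690.1, -105.0, 249.3]
ee_rot: [0.705, 0.01, 0.709, -0.012]
contact_force: [-1.8, -0.5, -2.4]
gripper_width: 0.1
grasp_force: 1.0
```

step_arm(
  motion=[
    {"slide": [-10,0,0],"dr": [0,0,0],"jaw": 0},
    {"slide": [-20,0,0],"dr": [0,0,0],"jaw": 0},
    {"slide": [-25,0,-20],"dr": [0,0,0],"jaw": 0},
    {"slide": [-32,0,-45],"dr": [0,0,0],"jaw": 0},
    {"slide": [-42,0,-75],"dr": [0,0,0],"jaw": 0},
    {"slide": [-55,0,-105],"dr": [0,0,0],"jaw": 0},
    {"slide": [-65,0,-130],"dr": [0,0,0],"jaw": 0},
    {"slide": [-70,0,-138],"dr": [0,0,0],"jaw": 0},
  ],
)

```text
clock: 17.3
position: [552.1, -109.8, 177.5]
ee_rot: [0.706, 0.009, 0.708, -0.012]
contact_force: [0.1, -0.6, -0.5]
gripper_width: 0.1
grasp_force: 0.0
```

```bash
python3 - <<'E'
from m import *
s,im=shot("w4");print(s["clock"],s["position"].round(1),s["contact_force"].round(1))
g=cv2.cvtColor(im,cv2.COLOR_BGR2GRAY)
print(g[72:108,[200,300,330]].T)
for r in (88,89,90,91,92): print(r,plx("w4",300,r,661.9))
for u in(484,486,487,488):
    c=g[90:130,u].astype(float);i=np.where(c<105)[0]+90;print(u,i[0]-.5,i[-1]+.5,plx("w4",u,i[0]-.5,702.9),plx("w4",u,i[-1]+.5,702.9))
cv2.imwrite("pics/w4b.png",cv2.resize(im[60:240],(800,281),interpolation=2))
E
```

```text
17.3 [ 552.1 -109.8  177.5] [ 0.1 -0.6 -0.5]
[[198 197 202 201 197 191 188 191 192 192 192 189 188 190 174 155 212 251
  254 252 242 223 198 182 169 160 149 139 142 147 155 159 162 159 154 152]
 [198 198 199 196 193 190 191 193 193 191 189 189 185 170 155 201 246 253
  250 241 226 205 185 171 162 152 142 144 150 151 151 151 151 150 150 150]
 [197 197 198 201 198 194 193 193 192 195 194 192 191 189 181 158 170 230
  250 250 243 229 208 186 174 165 153 143 140 146 151 149 148 146 148 147]]
88 [ 661.9 -143.5  269.3]
89 [ 661.9 -143.5  268.4]
90 [ 661.9 -143.5  267.6]
91 [ 661.9 -143.5  266.7]
92 [ 661.9 -143.5  265.9]
484 109.5 121.5 [ 702.9 -372.8  268.1] [ 702.9 -374.4  253.9]
486 110.5 121.5 [ 702.9 -376.3  267.4] [ 702.9 -377.9  254.3]
487 110.5 122.5 [ 702.9 -378.   267.6] [ 702.9 -379.8  253.3]
488 110.5 122.5 [ 702.9 -379.8  267.8] [ 702.9 -381.5  253.5]
```

View pics/w4b.png

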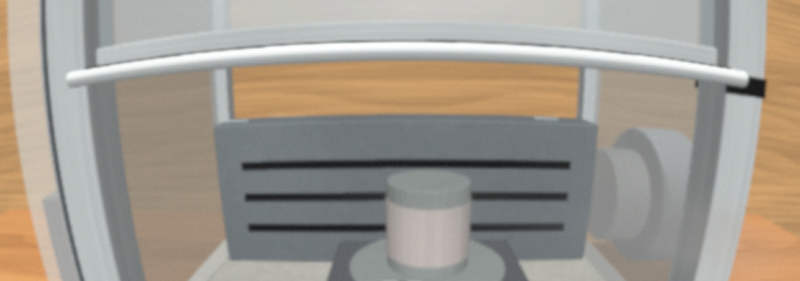

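The lip's nose now crosses the tape band, with its lower edge at about (740,85) in the crop and the tape at (755,88). The underside measures z ≈ 260.4 against a tape middle of ≈ 260.7, so they are level. The gripper is about 100 mm clear.

```bash
python3 -c "
from bench import arm
print(arm.job_done())"
```

```text
the job is handed in; nothing more can be done
None
```

The window stands with its lip's lower edge level with the middle of the tape (about 260.4 mm against 260.7 mm, as measured), the gripper is drawn about 100 mm clear, the arm touched none of the tin, bottle or cup, and the job was handed in at about 17 s.

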